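Emergency lid release of a dead centrifuge

ROBOT

A 6-joint arm with a two-finger parallel gripper is mounted at the origin on a cart in front of the work surface, level with it; the furniture and walls round the work are solid. World frame = base frame: x ahead of the robot, y to its left, z up, the work surface at z = 0. Lengths are in mm, angles in rad, forces in N, time in s.
With the tool pointing down it reaches from about 275 to 750 mm from the base axis. Payload 10.2 kg.
Tool frame: the origin (TCP) lies between the finger pads; the fingertips stand 17 mm ahead of it and the grasp point (between the pads) lies 2 mm behind it; z points along the fingers, y is the line along which they close (so a half turn about z gives the same grasp; the last joint's range is limited). The gripper opens to 85 mm and grips with 20 to 120 N. Pads are 22 mm wide; open, the fingers measure 114 mm over their backs; the gripper's body (76 mm by 85 mm) begins 54 mm behind the grasp point. The pads swing forward as they close: fully open they stand 13 mm farther back than shut.
Start: joints at [0.952, 0.313, 1.498, -0, 1.331, -0.223], TCP at [202.425, 484.412, 248.294] pointing down, gripper open.
Joint ranges: [-2.94, 2.94], [-0.97, 2.17], [0.19, 2.56], [-1.23, 4.37], [0.02, 3.11], [-2.88, 2.88]. Speed limits (rad/s): [2.39, 2.39, 3.01, 3.14, 3.14, 3.14].

INTERFACE

Orientations are given as a unit quaternion [w, x, y, z].
In Python, from rig import * gives the robot as it stands.
- The arm moves only by the tool step_arm, never from a script. Its argument "commands" is text: rows parted by semicolons, each of 7 numbers parted by spaces: the opening, from 0 (shut) to 1 (fully open), then the shift along the tool's x, y, z in cm, then the turn, a rotation vector about the tool's x, y, z in rad. In form: hand x y z rx ry rz; .... A call has 1 to 20 rows; each row is the pose to reach, as a shift and turn from the pose commanded when the call began, along the tool's axes at that moment; what a row does not reach only later rows make up. A row lasts 1/12 s, in which the tool goes at most 41.7 mm and 7.16 degrees, less where a joint would pass 70% of its speed; a pose out of reach is approached as far as the arm can. A call with a gripper value outside its range is refused whole. The fingers move at their own pace and stop on an object; "newtons" is the grip in N (left out, the last holds). Time passes only in rows, so rows that repeat a pose let the fingers close. It gives the time, the measured TCP pose, the force, the opening and the grip force at its end, in the units of the state.
- sense(): the state, without advancing time (a new reading comes with each control period).
- capture(name): name is "side" or "top"; returns the picture (384x512x3 uint8, red, green, blue); there is no depth.
- camera_model(name): a dict with "mtx" (3x3 intrinsics, pixels), "eye" and "rotation" of the camera in the world. Camera axes: x right, y down, z forward; pixel columns grow to the right and rows downward; lengths in mm; the calibration is good to about 2 mm. A picture is of the moment at which its call begins. camera_model takes no time and is no camera call.
- finish_job(): hands the job in; it is judged then, once.
Trained networks look in the newest picture that a camera, given by its name, has taken for a name from the list of things; names that differ only in an ending like _2 or _b are one class to them, and where a whole thing is asked for, a point or a joint stands for the part that bears it (a point fixed in the world has none). Each returns a list of dicts, best first, with "score" (0 to 1); they miss things now and then, are a little off and sometimes report something else, mostly with a low value. They report only what shows in the picture. A call takes as long as a camera call.
- search_frame(camera, label): "rect" ([centre column, centre row, width, height] in pixels, round what is visible of it).
- trace(camera, label): "mask" (384x512 bool, what is visible of it) and "rect" ([centre column, centre row, width, height] in pixels, round what is visible of it).
- spot_point(camera, label): "xy" ([column, row] in pixels: a listed point, or the origin of a listed thing).
The state is a dict: "time_s": time; "joints": joint angles; "dq": joint speeds; "tau": joint torques, N m; "eef_pos": TCP position; "ee_rot": TCP orientation; "force": force on the tool from outside, world axes, zero at the start; "wrist_torque": the same for the moment, N m; "grip_width": opening from 0.0 (shut) to 1.0 (fully open); "grip_force": force on a finger pad.
Only numpy, scipy, OpenCV 4.12 (cv2) and the standard library are available. Lean on these libraries where they do the work, as an engineer would, in place of code of your own. Each camera call takes 0.05 s, during which the arm holds its last target. There are 200 camera calls.

TASK

The power has failed and the microcentrifuge's lid is locked over the samples: take the straight release pin out of the accessory block, feed it down the small round release hole in the front deck and by feel press the hidden spring latch back, with less than 20 N so that it is never jammed against its stop, and hold it there until the lid has clearly lifted off the latch. Then draw the pin out and stand it fully down in its hole of the block again, and let the lid rise by itself to its raised stand. Do not pry at or lean on the machine, and leave the rotor key and the things round about in place.

Things in the scene. Friction and masses are not known exactly. Their poses are not given: they have to be found in the camera images.
- centrifuge: white bench-top microcentrifuge, 260 x 216 mm, fixed; grey lid with a round window. Origin: underside, z up, -x is its front (toward the robot), +y its left seen from the robot. Front deck 115 mm high, local x -0.135 to -0.062, with a display, two keys and a low knob (9 mm) left of the release hole. Behind it the shut lid: local x -0.078 to +0.11, top 131 mm
- release_hole (a point): centre of the mouth of the round release hole at the right of the front deck, 8 mm across, 2 mm chamfer, axis vertical, 10 mm long; a thin steel ring (1.5 mm high, 20 mm across) lies round it. Below it hides the spring latch's steel pad, 19 mm across; its depth is set differently on each machine, 18 to 38 mm below the mouth, and is not measured: feel for it
- lid (a joint): angle of the lid, rad: 0 shut, up to 0.02 while latched. The hidden latch pad meets the pin with about 3 N, rising to 6 to 9 N after about 9 mm of travel, where it lets the lid go; at about 11 mm it meets a hard stop. A damped spring hinge then lifts the lid slowly by itself (0.1 rad/s) to its stop at 0.60. Below 0.05 rad the lid can still hang on the latch or be caught again
- release_pin: the straight steel release pin: shank 6 mm across, 80 mm long, with a plain aluminium cylinder handle 14 mm across and 36 mm long on top (dark grooves); 50 g. Origin: centre of the lower tip, z along the pin toward the handle; the handle spans 80 to 116 mm above the tip. Stands in one of the block's two holes
- pin_block: grey accessory block, 50 x 112 x 40 mm, fixed to the bench; origin: centre of the underside, long side along its y. Two upright round holes, 8 mm across, 34 mm deep (floor 6 mm above the bench), 64 mm apart; one holds the release pin, the other the rotor key, either way round
- socket_a (a point): mouth of the block's hole at its local y -0.032, z 0.040
- socket_b (a point): mouth of the block's hole at its local y +0.032, z 0.040
- rotor_key: T-handled rotor key with a black bar handle 56 mm long, 12 mm thick (along its x), 60 to 72 mm above its tip; origin at the lower tip. Stands in the other hole; leave it
- vial_rack: blue rack with sample vials, 125 x 52 x 51 mm, loose, to the right of the machine; leave it. Origin: underside
- petri_dish: shallow clear dish, 57 mm across, 14 mm high, loose, in front; leave it. Origin: underside
- slide_box_a: blue slide box, 73 x 98 x 33 mm, loose, at the right; leave it. Origin: underside
- lid_edge (a point): middle of the front edge of the lid's finger lip (local x -0.078, 127 mm high when shut); it rises on a circle about the hinge at the machine's rear (local x +0.115, z +0.107)

How it is judged (in metres and radians):
On the way, in this order (a step that is already met when the one before it is completed fails the run):
1. the pin's tip is at least 12 mm down the release hole while the lid is still locked (z of release_pin in the frame of release_hole below -0.012 m and horizontal distance between release_pin and release_hole below 0.006 m and value of joint lid below 0.04 rad), for 0.1 s.
2. the latch is held back with the pin until the lid has lifted clear (0.06 rad) (z of release_pin in the frame of release_hole below -0.02 m and horizontal distance between release_pin and release_hole below 0.006 m and value of joint lid above 0.06 rad), for 0.1 s.
At the end, for the whole second after the job is handed in: the lid stands raised by itself, above 0.45 rad; the release pin stands at rest and upright (within 0.1 rad) in a hole of the block, its tip within 4 mm of the hole's floor (value of joint lid above 0.45 rad and z of release_pin in the frame of pin_block below 0.01 m and angle between release_pin's own z axis and vertical below 0.1 rad and (horizontal distance between release_pin and socket_a below 0.005 m or horizontal distance between release_pin and socket_b below 0.005 m) and linear speed of release_pin below 0.02 m/s); the robot touches nothing.
It fails at once if the pin presses on the centrifuge or its latch with more than 20 N (contact force between release_pin and centrifuge above 20 N).
It fails at once if the hand or arm pries at or leans on the centrifuge (more than 10 N) (contact force between any of the fingers, the arm and centrifuge above 10 N).
It fails at once if the rotor key is moved more than 15 mm (distance of rotor_key from where it was at the start of the episode above 0.015 m).
It fails at once if a bystander is moved more than 20 mm (distance of any of vial_rack, petri_dish, slide_box_a from where it was at the start of the episode above 0.02 m).
It also fails if it takes over 66 s, if anything falls off the work surface, if the arm or the gripper's body presses on something with over 40 N, if the wrist force passes 120 N, or if a joint passes its speed limit or range.

## Working session

There is one attempt and no reset: what is moved stays moved. The work goes in short steps, Python scripts to look and compute and a tool call to move; the robot and the scene stay as the last step left them, time stands still between calls to the robot, and variables do not carry over. Pictures are saved under pics/ and viewed, at most 10 in all, crops included, and the job is handed in when it is done.

Besides the shell and the picture viewer there is one more tool, called after "Call:" as a command line: name --argument value ..., lists and objects as JSON in quotes. step_arm: Moves the arm, as the interface text tells. Its arguments: {"type":"object","properties":{"commands":{"type":"string"},"newtons":{"type":"number"}},"required":["commands"]}

```bash
mkdir -p pics
cat > h.py <<'E'
from rig import *
import numpy as np, cv2
def ray(c,px):
    m=camera_model(c); K=np.array(m["mtx"]);R=np.array(m["rotation"]);e=np.array(m["eye"],float)
    d=R@np.linalg.solve(K,[px[0],px[1],1.]); return e,d/np.linalg.norm(d)
def onz(c,px,z):
    e,d=ray(c,px); return e+d*(z-e[2])/d[2]
def proj(c,P):
    m=camera_model(c); K=np.array(m["mtx"]);R=np.array(m["rotation"]);e=np.array(m["eye"],float)
    q=K@(R.T@(np.array(P,float)-e)); return q[:2]/q[2]
def tri(p1,p2):
    e1,d1=ray("side",p1);e2,d2=ray("top",p2)
    s=np.linalg.lstsq(np.c_[d1,-d2],e2-e1,rcond=None)[0]
    a=e1+s[0]*d1;b=e2+s[1]*d2; return (a+b)/2,np.linalg.norm(a-b)
E
python3 - <<'E'
from h import *
np.set_printoptions(precision=1,suppress=True)
for c in("side","top"):
    im=capture(c); cv2.imwrite(f"pics/{c}0.png",cv2.cvtColor(im,cv2.COLOR_RGB2BGR))
    m=camera_model(c);print(c,m["eye"],np.array(m["rotation"])[:,2],m["mtx"][0][0])
R={}
for l in("release_hole","release_pin","socket_a","socket_b","rotor_key","centrifuge","lid_edge","pin_block","vial_rack","petri_dish","slide_box_a"):
    for c in("side","top"):
        r=spot_point(c,l); print(l,c,[(np.round(x["xy"],1),round(x["score"],2)) for x in r[:3]])
        if r:R[l,c]=r[0]["xy"]
    if (l,"side") in R and (l,"top") in R: print("   ",*tri(R[l,"side"],R[l,"top"]))
for c in("side","top"):
  for l in("release_pin","rotor_key"): print(c,l,[(np.round(x["rect"],1),round(x["score"],2)) for x in search_frame(c,l)[:2]])
print(sense())
E
```

```text
Traceback (most recent call last):
IndexError: too many indices for array: array is 1-dimensional, but 2 were indexed
```

```bash
python3 - <<'E'
from rig import *
print(camera_model("side"))
E
sed -i '3i from scipy.spatial.transform import Rotation as Ro\ndef rot(m):\n    q=np.ravel(m["rotation"]); return Ro.from_quat(q,scalar_first=True).as_matrix() if q.size==4 else (Ro.from_rotvec(q).as_matrix() if q.size==3 else q.reshape(3,3))' h.py
sed -i 's/np.array(m\["rotation"\])/rot(m)/' h.py
python3 - <<'E'
from h import *
np.set_printoptions(precision=1,suppress=True)
for c in("side","top"):
    im=capture(c); cv2.imwrite(f"pics/{c}0.png",cv2.cvtColor(im,cv2.COLOR_RGB2BGR))
    m=camera_model(c);print(c,m["eye"],rot(m)[:,2],m["mtx"][0][0])
R={}
for l in("release_hole","release_pin","socket_a","socket_b","rotor_key","centrifuge","lid_edge","pin_block","vial_rack","petri_dish","slide_box_a"):
    for c in("side","top"):
        r=spot_point(c,l); print(l,c,[(np.round(x["xy"],1),round(x["score"],2)) for x in r[:3]])
        if r:R[l,c]=r[0]["xy"]
    if (l,"side") in R and (l,"top") in R: print("   ",*tri(R[l,"side"],R[l,"top"]))
for c in("side","top"):
  for l in("release_pin","rotor_key"): print(c,l,[(np.round(x["rect"],1),round(x["score"],2)) for x in search_frame(c,l)[:2]])
print(sense())
E
```

```text
{'mtx': array([[348.82545043,   0.        , 256.50942871],
       [  0.        , 348.82545043, 193.33270018],
       [  0.        ,   0.        ,   1.        ]]), 'eye': array([ 208.91556527, -440.88873218,  850.03951185]), 'rotation': array([-0.32607621,  0.89708681, -0.28273547,  0.09471118])}
side [ 208.9 -440.9  850. ] [ 0.4  0.5 -0.8] 348.82545043437915
top [ 288.3   51.8 1496.4] [ 0.2  0.  -1. ] 404.3859700237025
release_hole side [(array([229.6, 161.6]), 0.85), (array([224. , 168.2]), 0.51)]
release_hole top [(array([212. , 203.5]), 0.93)]
    [541.  220.9 110.7] 26.358534912236205
release_pin side [(array([272., 222.]), 0.59), (array([313.4, 305.5]), 0.43)]
release_pin top [(array([339.3, 215.1]), 0.46)]
    [ 446.3 -164.7  342.7] 37.62356012594215
socket_a side [(array([312. , 296.9]), 0.96), (array([292.9, 281.8]), 0.63)]
socket_a top [(array([342., 214.]), 0.87)]
    [ 505.6 -233.6   59.1] 13.147008898143042
socket_b side [(array([312. , 296.9]), 0.96), (array([292.9, 281.8]), 0.63)]
socket_b top [(array([342., 214.]), 0.87)]
    [ 505.6 -233.6   59.1] 13.147008898143042
r
[... 873 characters left out ...]
[418.3  75.4 -20.4] 3.8952212955962433
slide_box_a side []
slide_box_a top [(array([361.8, 202.7]), 0.75)]
side release_pin []
side rotor_key [(array([296.6, 274.9,  19.5,  20.9]), 0.62), (array([224.4, 135.7,  82.5,  47.3]), 0.4)]
top release_pin []
top rotor_key [(array([323.4, 215.7,   9.4,   8.6]), 0.59)]
{'time_s': 1.45, 'joints': array([ 1. ,  0.3,  1.5, -0. ,  1.3, -0.2]), 'dq': array([ 0., -0., -0.,  0., -0.,  0.]), 'tau': array([  0. , -41.2, -26. ,  -0. ,   0. ,  -0. ]), 'eef_pos': array([202.4, 484.4, 248.3]), 'ee_rot': array([-0. ,  0.2,  1. , -0. ]), 'force': array([ 0.2,  0.3, -0.7]), 'wrist_torque': array([-0.1, -0. ,  0. ]), 'grip_force': 0.0, 'grip_width': 1.004671562482576}
```

View pics/side0.png

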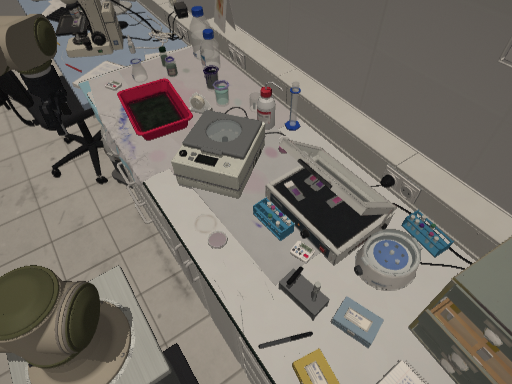

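View pics/top0.png

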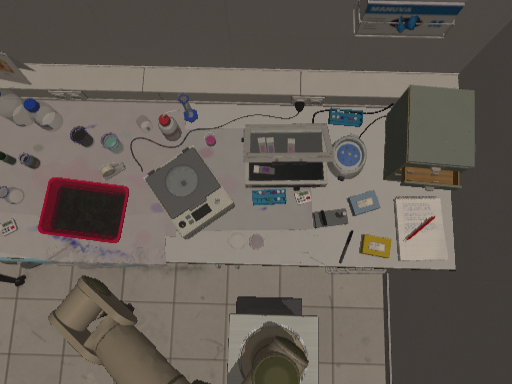

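Run:
```python
import cv2,numpy as np
s=cv2.imread("pics/side0.png");t=cv2.imread("pics/top0.png")
def c(im,x,y,w,h): return cv2.resize(im[y:y+h,x:x+w],(400,300),interpolation=cv2.INTER_CUBIC)
cv2.imwrite("pics/c0.png",np.vstack([np.hstack([c(s,170,105,100,75),c(s,268,255,80,60)]),np.hstack([c(t,140,160,100,75),c(t,300,190,64,48)])]))
```

```text
(no output)
```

View pics/c0.png

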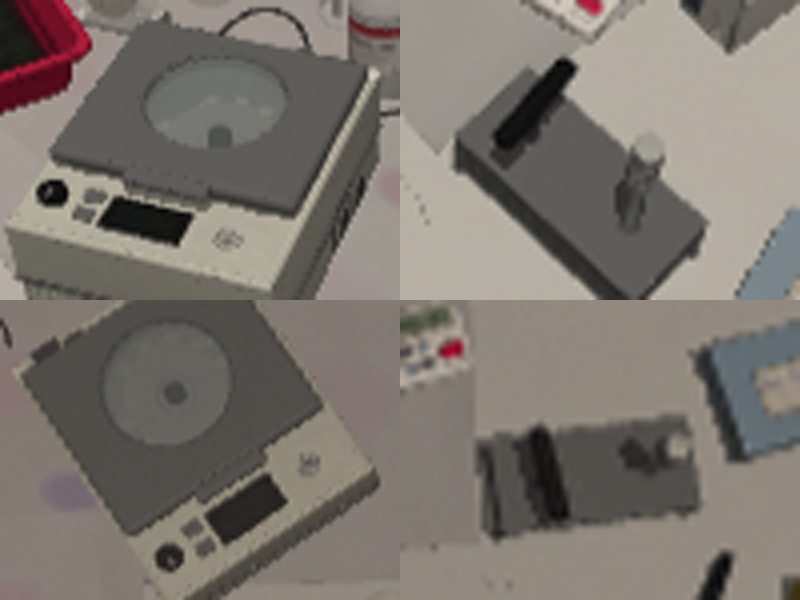

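Run:
```python
from h import *
np.set_printoptions(precision=2,suppress=True)
S=lambda x,y:(170+x/4-.4,105+y/4-.4); S2=lambda x,y:(268+(x-400)/5-.4,255+y/5-.4)
T=lambda x,y:(140+x/4-.4,160+(y-300)/4-.4); T2=lambda x,y:(300+(x-400)/6.25-.4,190+(y-300)/6.25-.4)
print("hole tri",*tri(S(228,239),T(309,463)), "onz",onz("side",S(228,239),116),onz("top",T(309,463),116))
print("pintop",*tri(S2(650,143),T2(678,447)),onz("side",S2(650,143),122),onz("top",T2(678,447),122))
print("block top corners top",[onz("top",T2(*p),40)[:2] for p in((480,440),(690,415),(700,510),(490,535))])
print("block side",[onz("side",S2(*p),40)[:2] for p in((457,138),(520,68),(706,223),(630,296))])
print("lid front corners top",[onz("top",T(*p),131)[:2] for p in((320,408),(130,535))], "side",[onz("side",S(*p),131)[:2] for p in((298,212),(50,155))])
print("key bar",[onz("top",T2(*p),78)[:2] for p in((537,430),(555,518))],[onz("side",S2(*p),78)[:2] for p in((570,65),(500,145))])
print(sense()["ee_rot"],Ro.from_quat(sense()["ee_rot"],scalar_first=True).as_matrix())
```

```text
hole tri [538.84 208.58 115.55] 0.7981814857275236 onz [538.24 208.26 116.  ] [539.15 208.4  116.  ]
pintop [ 505.51 -231.12  123.98] 1.5840489938781297 [ 507.09 -230.85  122.  ] [ 505.11 -231.14  122.  ]
block top corners top [array([ 519.1 , -132.86]), array([ 537.12, -255.24]), array([ 481.46, -260.31]), array([ 463.66, -138.78])]
block side [array([ 464.01, -150.1 ]), array([ 513.51, -137.93]), array([ 535.45, -253.84]), array([ 482.4 , -259.95])]
lid front corners top [array([584.97, 199.43]), array([470.05, 356.31])] side [array([587.82, 188.74]), array([467.59, 350.56])]
key bar [array([ 519.68, -160.36]), array([ 469.7 , -170.42])] [array([ 520.15, -164.89]), array([ 466.53, -178.26])]
[-0.    0.2   0.98 -0.  ] [[-0.92  0.39 -0.  ]
 [ 0.39  0.92 -0.  ]
 [ 0.   -0.   -1.  ]]
```

```bash
cat >> h.py <<'E'
def go(P,ya=None):
    s=sense(); R=Ro.from_quat(s["ee_rot"],scalar_first=True).as_matrix()
    sh=R.T@(np.array(P,float)-s["eef_pos"])/10
    rv=np.zeros(3)
    if ya is not None:
        y=np.array([np.cos(ya),np.sin(ya),0]);z=np.array([0,0,-1.]);T=np.c_[np.cross(y,z),y,z]
        rv=Ro.from_matrix(R.T@T).as_rotvec()
    print("pos",np.round(s["eef_pos"],1),"shift",np.round(sh,2),"rot",np.round(rv,3),"t",s["time_s"],"F",np.round(s["force"],1))
E
python3 -c "
from h import *
go([506,-231,175],np.radians(10))"
```

```text
pos [202.4 484.4 248.3] shift [-55.59 -54.3    7.33] rot [-0.  0.  1.] t 1.45 F [ 0.2  0.3 -0.7]
```

Call:
step_arm --commands "1 -55.6 -54.3 0 0 0 1.0;1 -55.6 -54.3 0 0 0 1.0;1 -55.6 -54.3 0 0 0 1.0;1 -55.6 -54.3 0 0 0 1.0;1 -55.6 -54.3 0 0 0 1.0;1 -55.6 -54.3 0 0 0 1.0;1 -55.6 -54.3 0 0 0 1.0;1 -55.6 -54.3 0 0 0 1.0;1 -55.6 -54.3 0 0 0 1.0;1 -55.6 -54.3 0 0 0 1.0;1 -55.6 -54.3 0 0 0 1.0;1 -55.6 -54.3 0 0 0 1.0;1 -55.6 -54.3 0 0 0 1.0;1 -55.6 -54.3 0 0 0 1.0;1 -55.6 -54.3 0 0 0 1.0;1 -55.6 -54.3 0 0 0 1.0;1 -55.6 -54.3 0 0 0 1.0;1 -55.6 -54.3 0 0 0 1.0;1 -55.6 -54.3 0 0 0 1.0;1 -55.6 -54.3 7.3 0 0 1.0" --newtons 60

```text
time_s: 3.12
eef_pos: [509.7, -237.5, 212.2]
ee_rot: [0.008, 0.644, 0.765, 0.0]
force: [1.6, -1.4, -0.2]
grip_width: 0.996
grip_force: 0.0
```

```bash
python3 -c "
from h import *
go([506,-231,175],np.radians(10))"
```

```text
pos [ 509.7 -237.5  212.2] shift [ 0.75 -0.29  3.71] rot [ 0.01   0.011 -0.003] t 3.1167 F [ 1.6 -1.4 -0.2]
```

Call:
step_arm --commands "1 0 0 0 0 0 0;1 0 0 0 0 0 0;1 0 0 0 0 0 0"

```text
time_s: 3.37
eef_pos: [506.4, -230.6, 208.3]
ee_rot: [0.001, 0.642, 0.766, 0.0]
force: [0.2, 0.7, 0.6]
grip_width: 0.999
grip_force: 0.0
```

```bash
python3 -c "
from h import *
go([506,-231,106],np.radians(10))
a=capture('side');b=capture('top')
A=cv2.resize(a[230:320,260:360],(400,360),interpolation=cv2.INTER_CUBIC);B=cv2.resize(b[180:255,290:373],(400,360),interpolation=cv2.INTER_CUBIC)
cv2.imwrite('pics/c1.png',np.hstack([A,B])[...,::-1])"
```

```text
pos [ 506.4 -230.6  208.3] shift [-0.02 -0.05 10.23] rot [0.001 0.001 0.001] t 3.3667 F [0.2 0.7 0.6]
```

View pics/c1.png

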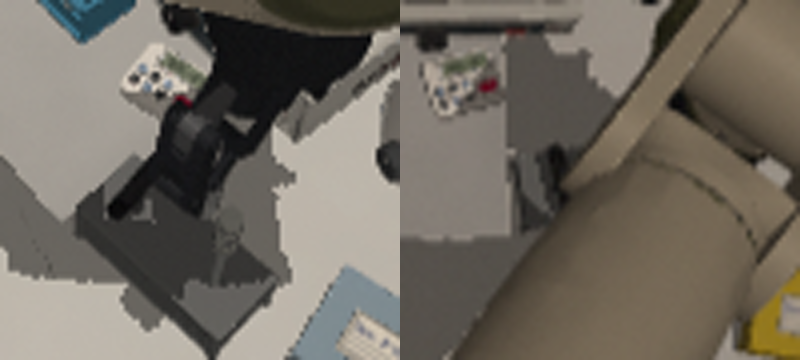

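Call:
step_arm --commands "1 0 0 3 0 0 0;1 0 0 6 0 0 0;1 0 0 9 0 0 0;1 0 0 10.2 0 0 0;1 0 0 10.2 0 0 0;0.3 0 0 10.2 0 0 0;0.1 0 0 10.2 0 0 0;0 0 0 10.2 0 0 0;0 0 0 10.2 0 0 0;0 0 0 10.2 0 0 0;0 0 0 10.2 0 0 0;0 0 0 10.2 0 0 0;0 0 0 10.2 0 0 0" --newtons 60

```text
time_s: 4.55
eef_pos: [506.1, -231.2, 105.2]
ee_rot: [0.0, 0.643, 0.766, -0.0]
force: [-1.0, -0.6, 5.6]
grip_width: 0.147
grip_force: 58.4
```

Call:
step_arm --commands "0 0 0 -1 0 0 0;0 0 0 -2 0 0 0;0 0 0 -3 0 0 0;0 0 0 -4.5 0 0 0;0 0 0 -6.5 0 0 0;0 0 0 -9 0 0 0;0 0 0 -12 0 0 0;0 0 0 -15 0 0 0;0 0 0 -17 0 0 0;0 0 0 -17 0 0 0;0 0 0 -17 0 0 0"

```text
time_s: 5.47
eef_pos: [506.2, -231.0, 275.9]
ee_rot: [0.001, 0.643, 0.766, 0.0]
force: [-0.9, 0.3, -1.7]
grip_width: 0.151
grip_force: 58.5
```

```bash
python3 -c "
from h import *
go([538.8,208.5,275],np.radians(-54))
print(sense()['grip_width'],sense()['grip_force'])
a=capture('side')
p=sense()['eef_pos'];print(proj('side',p-[0,0,99]),proj('side',p-[0,0,20]))
u,v=proj('side',p-[0,0,60]).astype(int);x,y=u-40,v-30
cv2.imwrite('pics/c2.png',cv2.resize(a[y:y+60,x:x+80],(640,480),interpolation=cv2.INTER_CUBIC)[...,::-1]);print(x,y)"
```

```text
pos [ 506.2 -231.   275.9] shift [4.271e+01 1.086e+01 3.000e-02] rot [3.000e-03 1.000e-03 1.118e+00] t 5.4667 F [-0.9  0.3 -1.7]
0.15104774596985768 58.48304092884064
[320.18750872 272.30951442] [325.33022616 253.35475314]
282 233
```

View pics/c2.png

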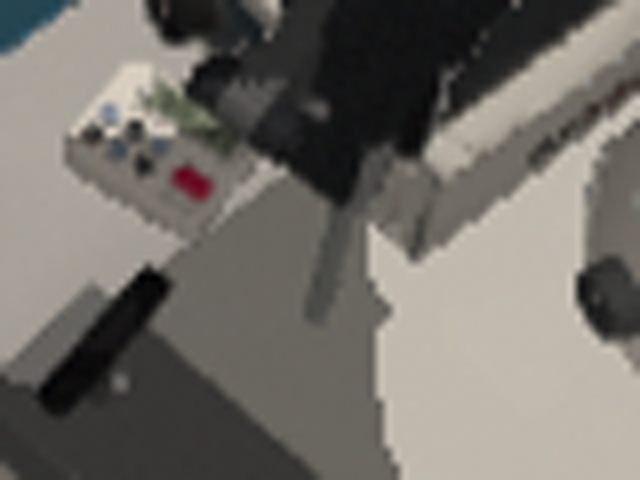

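Call:
step_arm --commands "0 42.7 10.9 0 0 0 1.118;0 42.7 10.9 0 0 0 1.118;0 42.7 10.9 0 0 0 1.118;0 42.7 10.9 0 0 0 1.118;0 42.7 10.9 0 0 0 1.118;0 42.7 10.9 0 0 0 1.118;0 42.7 10.9 0 0 0 1.118;0 42.7 10.9 0 0 0 1.118;0 42.7 10.9 0 0 0 1.118;0 42.7 10.9 0 0 0 1.118;0 42.7 10.9 0 0 0 1.118;0 42.7 10.9 0 0 0 1.118;0 42.7 10.9 0 0 0 1.118;0 42.7 10.9 3 0 0 1.118;0 42.7 10.9 4.5 0 0 1.118;0 42.7 10.9 4.5 0 0 1.118;0 42.7 10.9 4.5 0 0 1.118"

```text
time_s: 6.93
eef_pos: [538.8, 207.8, 228.9]
ee_rot: [-0.0, 0.951, 0.308, -0.001]
force: [-0.2, -0.0, -0.3]
grip_width: 0.149
grip_force: 58.5
```

```bash
python3 -c "
from h import *
go([538.8,208.5,231],np.radians(-54))
a=capture('side');b=capture('top')
p=sense()['eef_pos']
for q in(p-[0,0,99],[538.8,208.5,115.5]): print(proj('side',q),proj('top',q))
for l in('release_hole','release_pin'):
  for c in('side','top'): print(l,c,[(np.round(r['xy'],1),round(r['score'],2)) for r in spot_point(c,l)])
A=cv2.resize(a[120:180,190:257],(402,360),interpolation=cv2.INTER_CUBIC);B=cv2.resize(b[170:230,180:247],(402,360),interpolation=cv2.INTER_CUBIC)
cv2.imwrite('pics/c3.png',np.hstack([A,B[:,:398]])[...,::-1])"
```

```text
pos [538.8 207.8 228.9] shift [ 0.04 -0.06 -0.21] rot [-0.001  0.002 -0.001] t 6.9333 F [-0.2 -0.  -0.3]
[226.58264876 160.42650497] [216.48184186 199.41492902]
[226.73205939 164.34268789] [216.83272052 200.47310524]
release_hole side [(array([228.1, 162.9]), 0.84)]
release_hole top [(array([214.2, 200.2]), 0.93), (array([266.1, 198.5]), 0.5)]
release_pin side [(array([227., 163.]), 0.62)]
release_pin top []
```

View pics/c3.png

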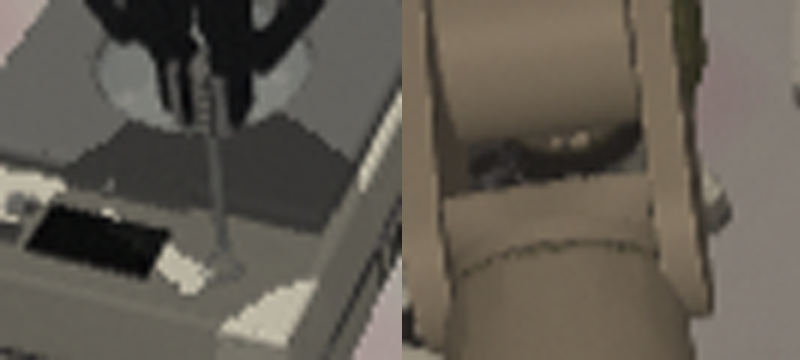

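Call:
step_arm --commands "0 0.04 -0.06 0.4 0 0 0;0 0.04 -0.06 0.8 0 0 0;0 0.04 -0.06 1.1 0 0 0;0 0.04 -0.06 1.1 0 0 0;0 0.04 -0.06 1.1 0 0 0;0 0.04 -0.06 1.1 0 0 0"

```text
time_s: 7.73
eef_pos: [539.1, 209.2, 218.7]
ee_rot: [-0.0, 0.951, 0.309, 0.0]
force: [0.6, -0.0, -1.5]
grip_width: 0.151
grip_force: 58.5
```

Call:
step_arm --commands "0 0 0 0.1 0 0 0;0 0 0 0.2 0 0 0;0 0 0 0.3 0 0 0;0 0 0 0.4 0 0 0;0 0 0 0.4 0 0 0"

```text
time_s: 8.15
eef_pos: [539.0, 209.2, 214.4]
ee_rot: [-0.0, 0.951, 0.309, -0.0]
force: [1.0, -0.2, -1.4]
grip_width: 0.147
grip_force: 58.5
```

Call:
step_arm --commands "0 0 0 0.1 0 0 0;0 0 0 0.2 0 0 0;0 0 0 0.2 0 0 0"

```text
time_s: 8.4
eef_pos: [538.9, 209.3, 212.4]
ee_rot: [-0.0, 0.951, 0.309, -0.0]
force: [-0.9, 1.0, -0.3]
grip_width: 0.149
grip_force: 58.5
```

Call:
step_arm --commands "0 0 0 0.1 0 0 0;0 0 0 0.2 0 0 0;0 0 0 0.2 0 0 0"

```text
time_s: 8.65
eef_pos: [538.9, 209.3, 210.4]
ee_rot: [-0.0, 0.951, 0.309, -0.0]
force: [-0.4, 0.5, 0.1]
grip_width: 0.15
grip_force: 58.5
```

Call:
step_arm --commands "0 0 0 0.1 0 0 0;0 0 0 0.2 0 0 0;0 0 0 0.2 0 0 0"

```text
time_s: 8.9
eef_pos: [538.9, 209.2, 208.4]
ee_rot: [-0.0, 0.951, 0.309, -0.0]
force: [-1.2, 1.4, -0.6]
grip_width: 0.15
grip_force: 58.6
```

Call:
step_arm --commands "0 0 0 0.1 0 0 0;0 0 0 0.2 0 0 0;0 0 0 0.3 0 0 0;0 0 0 0.4 0 0 0;0 0 0 0.5 0 0 0;0 0 0 0.6 0 0 0;0 0 0 0.7 0 0 0;0 0 0 0.8 0 0 0;0 0 0 0.8 0 0 0;0 0 0 0.8 0 0 0"

```text
time_s: 9.73
eef_pos: [538.9, 209.2, 200.4]
ee_rot: [-0.0, 0.951, 0.309, -0.0]
force: [-1.7, 1.3, -1.8]
grip_width: 0.148
grip_force: 58.6
```

Call:
step_arm --commands "0 0 0 0.1 0 0 0;0 0 0 0.2 0 0 0;0 0 0 0.3 0 0 0;0 0 0 0.3 0 0 0"

```text
time_s: 10.07
eef_pos: [539.0, 209.2, 197.4]
ee_rot: [-0.0, 0.951, 0.309, -0.0]
force: [-2.0, 0.7, 0.9]
grip_width: 0.151
grip_force: 58.7
```

Call:
step_arm --commands "0 0 0 0.1 0 0 0;0 0 0 0.2 0 0 0;0 0 0 0.3 0 0 0;0 0 0 0.3 0 0 0"

```text
time_s: 10.4
eef_pos: [539.0, 209.2, 194.4]
ee_rot: [-0.0, 0.951, 0.309, -0.0]
force: [-2.8, 1.9, 0.5]
grip_width: 0.147
grip_force: 58.8
```

Call:
step_arm --commands "0 0 -0.05 0.1 0 0 0;0 0 -0.05 0.2 0 0 0;0 0 -0.05 0.2 0 0 0"

```text
time_s: 10.65
eef_pos: [538.9, 209.5, 192.4]
ee_rot: [0.0, 0.951, 0.309, 0.0]
force: [-0.9, 0.3, -0.8]
grip_width: 0.151
grip_force: 58.7
```

Call:
step_arm --commands "0 0 0 0.1 0 0 0;0 0 0 0.2 0 0 0;0 0 0 0.2 0 0 0"

```text
time_s: 10.9
eef_pos: [538.8, 209.5, 190.4]
ee_rot: [0.0, 0.951, 0.309, -0.0]
force: [-1.0, 0.3, -0.3]
grip_width: 0.153
grip_force: 58.6
```

Call:
step_arm --commands "0 0 0 0.1 0 0 0;0 0 0 0.2 0 0 0;0 0 0 0.2 0 0 0"

```text
time_s: 11.15
eef_pos: [538.8, 209.5, 188.4]
ee_rot: [0.0, 0.951, 0.309, -0.0]
force: [-0.3, -0.4, -0.6]
grip_width: 0.148
grip_force: 58.6
```

Call:
step_arm --commands "0 0 0 0.1 0 0 0;0 0 0 0.2 0 0 0;0 0 0 0.2 0 0 0"

```text
time_s: 11.4
eef_pos: [538.8, 209.6, 186.4]
ee_rot: [0.0, 0.951, 0.309, -0.0]
force: [-0.4, -0.1, -1.2]
grip_width: 0.147
grip_force: 58.6
```

d≈28 mm, no pad yet.

Call:
step_arm --commands "0 0 0 0.1 0 0 0;0 0 0 0.2 0 0 0;0 0 0 0.2 0 0 0"

```text
time_s: 11.65
eef_pos: [538.8, 209.6, 184.4]
ee_rot: [0.0, 0.951, 0.309, -0.0]
force: [-0.3, 0.0, -0.5]
grip_width: 0.15
grip_force: 58.6
```

Call:
step_arm --commands "0 0 0 0.1 0 0 0;0 0 0 0.2 0 0 0;0 0 0 0.2 0 0 0"

```text
time_s: 11.9
eef_pos: [538.8, 209.6, 182.7]
ee_rot: [0.0, 0.951, 0.309, 0.0]
force: [-1.5, 0.5, 1.4]
grip_width: 0.148
grip_force: 58.8
```

Call:
step_arm --commands "0 0 0 0.1 0 0 0;0 0 0 0.2 0 0 0;0 0 0 0.2 0 0 0"

```text
time_s: 12.15
eef_pos: [538.8, 209.6, 180.7]
ee_rot: [0.0, 0.951, 0.309, 0.0]
force: [-0.7, -0.9, 3.3]
grip_width: 0.149
grip_force: 58.9
```

Call:
step_arm --commands "0 0 0 0.1 0 0 0;0 0 0 0.2 0 0 0;0 0 0 0.2 0 0 0"

```text
time_s: 12.4
eef_pos: [538.7, 209.5, 178.5]
ee_rot: [0.0, 0.951, 0.309, -0.0]
force: [-0.9, -1.0, 3.1]
grip_width: 0.146
grip_force: 59.0
```

Call:
step_arm --commands "0 0 0 0.1 0 0 0;0 0 0 0.2 0 0 0;0 0 0 0.2 0 0 0"

```text
time_s: 12.65
eef_pos: [538.7, 209.5, 176.5]
ee_rot: [0.0, 0.951, 0.309, -0.0]
force: [-2.0, -1.3, 4.9]
grip_width: 0.154
grip_force: 59.1
```

Call:
step_arm --commands "0 0 0 0.1 0 0 0;0 0 0 0.15 0 0 0;0 0 0 0.15 0 0 0"

```text
time_s: 12.9
eef_pos: [538.7, 209.5, 175.1]
ee_rot: [0.0, 0.951, 0.309, -0.0]
force: [-2.7, -0.8, 4.7]
grip_width: 0.145
grip_force: 59.2
```

Call:
step_arm --commands "0 0 0 0.05 0 0 0;0 0 0 0.05 0 0 0;0 0 0 0.05 0 0 0"

```text
time_s: 13.15
eef_pos: [538.8, 209.6, 174.7]
ee_rot: [0.0, 0.951, 0.309, -0.0]
force: [-1.4, -1.5, 4.8]
grip_width: 0.147
grip_force: 59.2
```

Call:
step_arm --commands "0 0 0 0.05 0 0 0;0 0 0 0.05 0 0 0;0 0 0 0.05 0 0 0"

```text
time_s: 13.4
eef_pos: [538.7, 209.6, 174.2]
ee_rot: [0.0, 0.951, 0.309, -0.0]
force: [-2.1, -1.1, 4.4]
grip_width: 0.154
grip_force: 59.2
```

```bash
cat > lid.py <<'E'
from h import *
import sys
a=capture('side').astype(int); b=cv2.cvtColor(cv2.imread('pics/side0.png'),cv2.COLOR_BGR2RGB).astype(int)
d=np.abs(a-b).sum(2)[105:180,165:275]; print("diff rear/left lid",(np.abs(a-b).sum(2)[105:150,178:215]>40).sum())
for l in("lid_edge",): print([(np.round(r['xy'],1),round(r['score'],2)) for r in spot_point('side',l)])
n=sense()['time_s']; print(n,np.round(sense()['force'],1),np.round(sense()['eef_pos'],1))
cv2.imwrite('pics/lid_%d.png'%(n*10),cv2.resize(a[95:185,160:280].astype(np.uint8),(640,480),interpolation=cv2.INTER_CUBIC)[...,::-1])
E
python3 lid.py
```

```text
diff rear/left lid 484
[(array([207.6, 150. ]), 0.93), (array([352.8, 324.8]), 0.25)]
13.5 [-1.5 -1.1  5.2] [538.8 209.5 174.2]
```

Call:
step_arm --commands "0 0 0 0.05 0 0 0;0 0 0 0.05 0 0 0;0 0 0 0.05 0 0 0;0 0 0 0.05 0 0 0"

```text
time_s: 13.83
eef_pos: [538.7, 209.5, 173.7]
ee_rot: [0.0, 0.951, 0.309, -0.0]
force: [-2.1, -1.8, 4.3]
grip_width: 0.149
grip_force: 59.2
```

Call:
step_arm --commands "0 0 0 0.05 0 0 0;0 0 0 0.05 0 0 0;0 0 0 0.05 0 0 0;0 0 0 0.05 0 0 0"

```text
time_s: 14.17
eef_pos: [538.8, 209.6, 173.2]
ee_rot: [0.0, 0.951, 0.309, 0.0]
force: [-2.4, -1.8, 5.1]
grip_width: 0.152
grip_force: 59.2
```

```bash
python3 lid.py
```

```text
diff rear/left lid 595
[(array([209.6, 147. ]), 0.61)]
14.2667 [-2.7 -1.6  4.9] [538.8 209.6 173.2]
```

Call:
step_arm --commands "0 0 0 0 0 0 0;0 0 0 0 0 0 0;0 0 0 0 0 0 0;0 0 0 0 0 0 0;0 0 0 0 0 0 0;0 0 0 0 0 0 0"

```text
time_s: 14.77
eef_pos: [538.8, 209.6, 173.2]
ee_rot: [0.0, 0.951, 0.309, 0.0]
force: [-1.8, -1.2, 6.2]
grip_width: 0.148
grip_force: 59.2
```

```bash
python3 lid.py
```

```text
diff rear/left lid 704
[(array([210.4, 145.6]), 0.58)]
14.8667 [-3.  -1.3  5.1] [538.8 209.6 173.2]
```

```bash
ls pics; python3 -c "
import cv2,numpy as np
a=cv2.imread('pics/lid_134.png') if cv2.imread('pics/lid_134.png') is not None else cv2.imread('pics/lid_135.png')
b=cv2.imread('pics/lid_148.png')
cv2.imwrite('pics/c4.png',np.hstack([cv2.resize(a,(400,300)),cv2.resize(b,(400,300))]))"
```

```text
c0.png
c1.png
c2.png
c3.png
lid_135.png
lid_142.png
lid_148.png
side0.png
top0.png[ WARN:0@0.009] global loadsave.cpp:275 findDecoder imread_('pics/lid_134.png'): can't open/read file: check file path/integrity
```

View pics/c4.png

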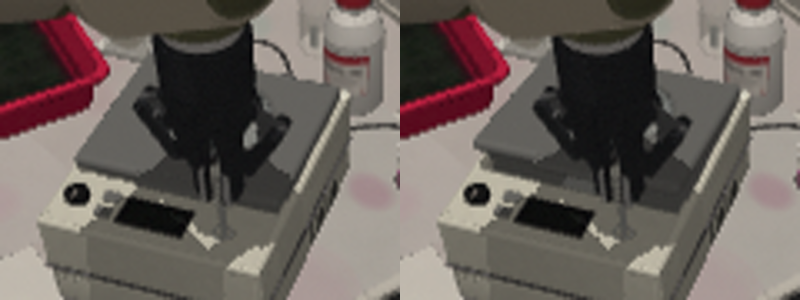

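Call:
step_arm --commands "0 0 0 0 0 0 0;0 0 0 0 0 0 0;0 0 0 0 0 0 0;0 0 0 -0.4 0 0 0;0 0 0 -1 0 0 0;0 0 0 -1.8 0 0 0;0 0 0 -2.6 0 0 0;0 0 0 -3.4 0 0 0;0 0 0 -4.2 0 0 0;0 0 0 -5.2 0 0 0;0 0 0 -6.2 0 0 0;0 -1 0 -7.5 0 0 0;0 -3 0 -9 0 0 0;0 -5 0 -10.5 0 0 0;0 -6 0 -10.5 0 0 0;0 -6 0 -10.5 0 0 0"

```text
time_s: 16.2
eef_pos: [489.5, 173.8, 280.0]
ee_rot: [0.0, 0.951, 0.309, 0.001]
force: [0.7, -0.2, -1.5]
grip_width: 0.148
grip_force: 58.6
```

```bash
python3 lid.py; python3 -c "
from h import *
go([506.2,-231.0,278],np.radians(10))"
```

```text
diff rear/left lid 1167
[(array([207.2, 134.6]), 0.56)]
16.3 [-0.   0.3 -1.2] [490.4 174.5 278.5]
pos [490.4 174.5 278.5] shift [-22.53  33.75   0.04] rot [ 0.    -0.    -1.118] t 16.3 F [-0.   0.3 -1.2]
```

Call:
step_arm --commands "0 -22.5 33.8 0 0 0 -1.118;0 -22.5 33.8 0 0 0 -1.118;0 -22.5 33.8 0 0 0 -1.118;0 -22.5 33.8 0 0 0 -1.118;0 -22.5 33.8 0 0 0 -1.118;0 -22.5 33.8 0 0 0 -1.118;0 -22.5 33.8 0 0 0 -1.118;0 -22.5 33.8 0 0 0 -1.118;0 -22.5 33.8 0 0 0 -1.118;0 -22.5 33.8 0 0 0 -1.118;0 -22.5 33.8 0 0 0 -1.118;0 -22.5 33.8 0 0 0 -1.118;0 -22.5 33.8 4 0 0 -1.118;0 -22.5 33.8 8 0 0 -1.118;0 -22.5 33.8 11 0 0 -1.118;0 -22.5 33.8 12 0 0 -1.118;0 -22.5 33.8 12 0 0 -1.118;0 -22.5 33.8 12 0 0 -1.118"

```text
time_s: 17.8
eef_pos: [507.5, -231.4, 159.2]
ee_rot: [0.001, 0.642, 0.766, 0.0]
force: [-0.2, 0.1, -0.2]
grip_width: 0.149
grip_force: 58.6
```

```bash
python3 -c "
from h import *
go([506.2,-231.1,146],np.radians(10))"
```

```text
pos [ 507.5 -231.4  159.2] shift [ 0.06 -0.12  1.32] rot [0.001 0.001 0.001] t 17.8 F [-0.2  0.1 -0.2]
```

Call:
step_arm --commands "0 0.05 -0.12 0.5 0 0 0;0 0.05 -0.12 1 0 0 0;0 0.05 -0.12 1.4 0 0 0;0 0.05 -0.12 1.4 0 0 0;0 0.05 -0.12 1.4 0 0 0"

```text
time_s: 18.22
eef_pos: [505.4, -231.1, 144.3]
ee_rot: [0.0, 0.643, 0.766, 0.0]
force: [-0.2, 0.4, -0.3]
grip_width: 0.154
grip_force: 58.6
```

Tip at about 45; y +0.8 mm correction, then down in small steps.

Call:
step_arm --commands "0 0 0.08 0.2 0 0 0;0 0 0.08 0.4 0 0 0;0 0 0.08 0.6 0 0 0;0 0 0.08 0.7 0 0 0;0 0 0.08 0.7 0 0 0"

```text
time_s: 18.63
eef_pos: [506.0, -230.8, 136.8]
ee_rot: [-0.0, 0.643, 0.766, -0.0]
force: [-0.6, -0.2, -0.3]
grip_width: 0.151
grip_force: 58.6
```

Call:
step_arm --commands "0 0 0 0.1 0 0 0;0 0 0 0.2 0 0 0;0 0 0 0.3 0 0 0;0 0 0 0.3 0 0 0"

```text
time_s: 18.97
eef_pos: [506.1, -230.9, 133.9]
ee_rot: [-0.0, 0.643, 0.766, -0.0]
force: [0.3, 0.0, -0.8]
grip_width: 0.149
grip_force: 58.6
```

Call:
step_arm --commands "0 0 0 0.4 0 0 0;0 0 0 0.8 0 0 0;0 0 0 1.2 0 0 0;0 0 0 1.6 0 0 0;0 0 0 2.0 0 0 0;0 0 0 2.3 0 0 0;0 0 0 2.6 0 0 0;0 0 0 2.7 0 0 0;0 0 0 2.7 0 0 0"

```text
time_s: 19.72
eef_pos: [506.1, -230.9, 106.9]
ee_rot: [-0.0, 0.643, 0.766, -0.0]
force: [0.7, 0.5, -0.5]
grip_width: 0.15
grip_force: 58.6
```

Call:
step_arm --commands "0 0 0 0.1 0 0 0;0 0 0 0.1 0 0 0;0 0 0 0.1 0 0 0"

```text
time_s: 19.97
eef_pos: [506.2, -230.9, 106.2]
ee_rot: [0.0, 0.643, 0.766, -0.0]
force: [-1.1, 1.1, -0.5]
grip_width: 0.149
grip_force: 58.6
```

Call:
step_arm --commands "0.3 0 0 0 0 0 0;0.6 0 0 0 0 0 0;1 0 0 0 0 0 0;1 0 0 0 0 0 0;1 0 0 0 0 0 0;1 0 0 0 0 0 0;1 0 0 0 0 0 0;1 0 0 0 0 0 0;1 0 0 -2 0 0 0;1 0 0 -5 0 0 0;1 0 0 -9 0 0 0;1 0 0 -13 0 0 0;1 -5 0 -15 0 0 0;1 -9 0 -15 0 0 0;1 -13 0 -15 0 0 0;1 -17 0 -15 0 0 0;1 -20 0 -15 0 0 0;1 -20 0 -15 0 0 0;1 -20 0 -15 0 0 0;1 -20 0 -15 0 0 0"

```text
time_s: 21.63
eef_pos: [541.0, -427.3, 255.9]
ee_rot: [-0.0, 0.643, 0.766, 0.0]
force: [0.4, 0.7, -0.3]
grip_width: 0.999
grip_force: 0.0
```

```bash
python3 lid.py; python3 -c "
from h import *
a=capture('side');b=capture('top')
print(proj('side',[506,-231,122]),proj('top',[506,-231,122]))
A=cv2.resize(a[80:180,160:280],(400,333),interpolation=cv2.INTER_CUBIC);B=cv2.resize(a[250:320,260:344],(400,333),interpolation=cv2.INTER_CUBIC)
cv2.imwrite('pics/c5.png',np.hstack([A,B])[...,::-1])"
```

```text
diff rear/left lid 1412
[]
21.7333 [-0.8  0.6 -0.8] [ 541.2 -426.6  256.9]
[317.2743978  283.51348011] [344.03531642 212.86267822]
```

View pics/c5.png

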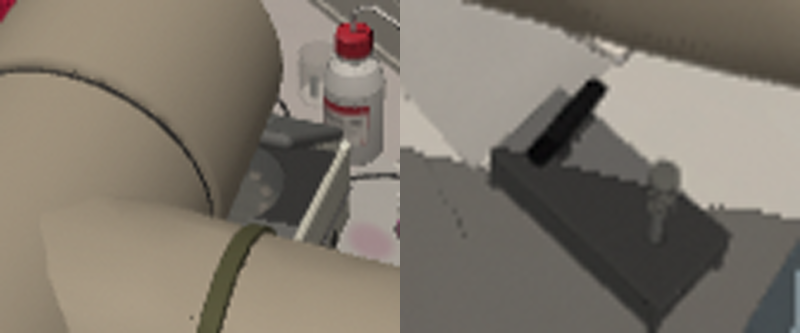

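Call:
step_arm --commands "1 0 -3 -2 0 0 0;1 0 -6 -4 0 0 0;1 0 -10 -6 0 0 0;1 0 -14 -8 0 0 0;1 0 -18 -8 0 0 0;1 0 -20 -8 0 0 0;1 0 -20 -8 0 0 0;1 0 -20 -8 0 0 0;1 0 -20 -8 0 0 0;1 0 -20 -8 0 0 0;1 0 -20 -8 0 0 0;1 0 -20 -8 0 0 0"

```text
time_s: 22.83
eef_pos: [344.8, -462.3, 335.9]
ee_rot: [-0.0, 0.642, 0.767, 0.0]
force: [-0.7, -0.7, 0.6]
grip_width: 0.999
grip_force: 0.0
```

```bash
python3 -c "
from h import *
a=capture('side');b=capture('top')
for c in('side','top'): print(c,[(np.round(r['xy'],1),round(r['score'],2)) for r in spot_point(c,'lid_edge')])
f=lambda i,x,y,w,h:cv2.resize(i[y:y+h,x:x+w],(400,300),interpolation=cv2.INTER_CUBIC)
cv2.imwrite('pics/c6.png',np.vstack([np.hstack([f(a,170,85,100,75),f(a,268,255,80,60)]),np.hstack([f(b,140,150,100,75),f(b,300,190,64,48)])])[...,::-1]);print(sense()['time_s'])"
```

```text
side [(array([210.8, 115. ]), 0.68), (array([225. , 162.5]), 0.53)]
top [(array([183.7, 187.8]), 0.94), (array([318.6, 218.9]), 0.48), (array([323.4, 217.4]), 0.42)]
23.0333
```

View pics/c6.png

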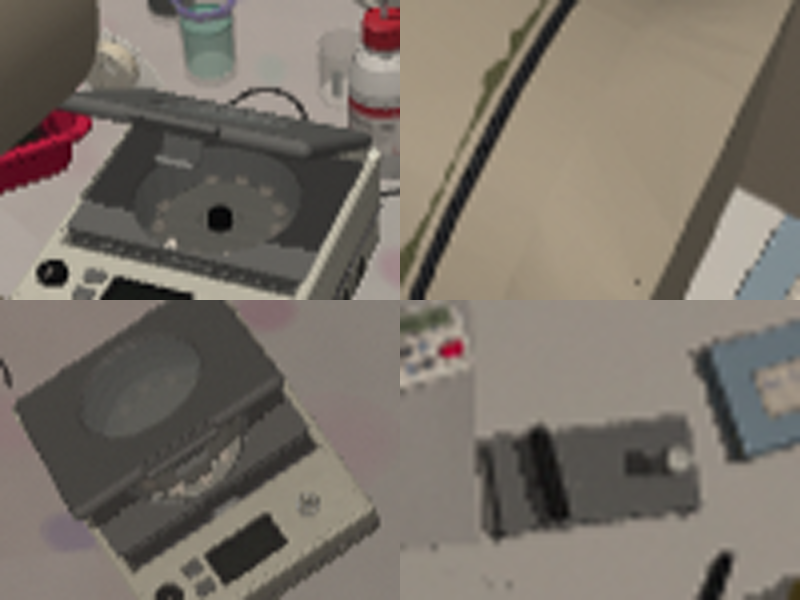

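```bash
python3 -c "
from h import *
print(tri((210.8,115),(183.7,187.8)))
print(finish_job())"
```

```text
(array([556.0384173, 304.546628 , 227.0471021]), np.float64(2.2171471430080296))
the job is handed in; nothing more can be done
None
```

The job is handed in, with no verdict returned. The lid was released with about 6 N on the pin and rose by itself to its stand (front edge at about 227 mm, roughly 0.55 rad). The pin stands fully down in its hole, leaning slightly (about 0.05 rad), the rotor key is unmoved in the pictures, and I touched none of the other things.

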